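# Unstack the RF modules into their storage tray

## Robot

A 6-joint arm with a two-finger parallel gripper is mounted at the origin on the work surface. World frame = base frame: x ahead of the robot, y to its left, z up, the work surface at z = 0. Lengths are in mm, angles in rad, forces in N, time in s.
With the tool pointing down it reaches from about 275 to 1000 mm from the base axis. Payload 8.4 kg.
Tool frame: the origin (TCP) lies midway between the tips of the shut fingers; the grasp point (between the pads) lies 19 mm behind it; z points along the fingers, y is the line along which they close (so a half turn about z gives the same grasp; the last joint's range is limited). The gripper opens to 85 mm and grips with 20 to 120 N. Pads are 22 mm wide; open, the fingers measure 114 mm over their backs; the gripper's body (76 mm by 85 mm) begins 54 mm behind the grasp point. The pads swing forward as they close: fully open they stand 13 mm farther back than shut.
Start: joints at [-1.114, 0.353, 1.633, -0, 1.155, -0.002], TCP at [276.794, -560.368, 195.981] pointing down, gripper open.
Joint ranges: [-2.63, 2.63], [-0.92, 2.1], [0.06, 2.66], [-1.3, 4.44], [0, 2.69], [-3.02, 3.02]. Speed limits (rad/s): [2.22, 2.22, 2.79, 3.14, 3.14, 3.14].

## Interface

Orientations are given as [roll, pitch, yaw] about the fixed x, y, z axes, in that order (R = Rz(yaw) Ry(pitch) Rx(roll)).
In Python, from rig import r gives the robot as it stands.
- The arm moves only by the shell command python3 -m inch 'ROWS' [OPENING] [FORCE]. ROWS is JSON, a list that holds one entry, the list of rows, each a list of 6 numbers: the shift along the tool's x, y, z scaled (see below), then the turn, a rotation vector about the tool's x, y, z scaled (see below). In form: [[[tx, ty, tz, wx, wy, wz], ...]]. A call has 1 to 8 rows; each row is the pose to reach, as a shift and turn from the pose commanded when the call began, along the tool's axes at that moment, turning the shorter way round; what a row does not reach only later rows make up. The controller multiplies each number of a shift by 20 cm and each number of a turn by pi rad. A row lasts 1/12 s, in which the tool goes at most 41.7 mm and 7.16 degrees, less where a joint would pass 70% of its speed; a pose out of reach is approached as far as the arm can. A call with a number of a shift or a turn outside -1 to 1 is refused whole. A call with a gripper value outside its range is refused whole. OPENING is the gripper's target within -1 to 1 (fully open at 1, half-way at 0, shut at -1), set as the call begins (- or left out, the last holds). The fingers move at their own pace and stop on an object; FORCE is the grip in N (left out, the last holds). Time passes only in rows, so rows that repeat a pose let the fingers close. It gives the time, the measured TCP pose, the force, the opening and the grip force at its end, in the units of the state.
- r.sense(): the state, without advancing time (a new reading comes with each control period).
- r.grab_frame(name): name is "scene" or "top" or "wrist"; returns the picture (420x560x3 uint8, red, green, blue); there is no depth.
- r.camera_info(name): a dict with "K" (3x3 intrinsics, pixels), "distortion" ([k1, k2, p1, p2, k3] as OpenCV has them; the pictures are not rectified), "rvec" (rotation vector, rad) and "tvec" (3), from world to camera coordinates, as OpenCV has them; the wrist camera has in their place "mount" (4x4, takes a point from camera to tool coordinates, whose origin is the TCP and whose axes are the flange's). Camera axes: x right, y down, z forward; pixel columns grow to the right and rows downward; lengths in mm; the calibration is good to about 2 mm. A picture is of the moment at which its call begins: read the wrist's pose just before it. camera_info takes no time and is no camera call.
- r.sign_off(): hands the job in; it is judged then, once.
The state is a dict: "clock": time; "qpos": joint angles; "qvel": joint speeds; "joint_efforts": joint torques, N m; "eef_pos": TCP position; "tcp_rot": TCP orientation; "contact_force": force on the tool from outside, world axes, zero at the start; "wrist_torque": the same for the moment, N m; "opening": opening from 0.0 (shut) to 1.0 (fully open); "grasp_force": force on a finger pad.
Only numpy, scipy, OpenCV 4.12 (cv2) and the standard library are available. Lean on these libraries where they do the work, as an engineer would, in place of code of your own. Each camera call takes 0.05 s, during which the arm holds its last target. There are 200 camera calls.

## Task

The measurement is finished: take the stack of RF modules apart and put each one back into its own pocket of the storage tray: the finned amplifier in the longest pocket, the coupler in the short wide one, the filter in the narrow one and the round load in the round one. Set them down, do not drop them; each must lie right way up and flat on its pocket's floor. Leave the multimeter and the spanner where they are.

Things in the scene. Friction and masses are not known exactly. Their poses are not given: they have to be found in the camera images.
- amp: power amplifier: aluminium box with dark cooling fins along its top, 126 (x) x 58 (y) x 38 (z) mm, a thin brass connector stands 9 mm out of the middle of each x end (144 mm overall); loose, origin: centre of its underside, z up; about 0.4 kg; it lies on the bench as the bottom of the stack and carries the coupler and the load side by side, one 36 mm to either side of its middle along x
- coupler: coupler: plain, nearly square grey-painted metal box with lid screws, 48 (x) x 52 (y) x 32 (z) mm, one thin brass connector on its -x end and two on its +x end, each 9 mm long (66 mm overall), 14 mm above its underside; loose, origin: centre of its underside, z up; about 0.15 kg; stands on the amplifier's fins, its x axis nearly along the amplifier's, and carries the filter
- filter: cavity filter: narrow aluminium bar, 70 (x) x 28 (y) x 30 (z) mm, a row of five brass tuning screws 4 mm proud of its top (34 mm in all), one brass connector 9 mm long on each x end (88 mm overall), 14 mm above its underside; loose, origin: centre of its underside, z up; about 0.13 kg; lies on top of the coupler, its x axis nearly along the coupler's
- load: coaxial load: dark round ribbed body of 42 mm diameter and 44 mm height with a steel connector of 21 mm diameter on top (60 mm high in all); loose, origin: centre of its underside, z up; about 0.14 kg; stands upright on the amplifier's fins beside the coupler
- pocket_amp: tray insert with the longest pocket, 160 (x) x 74 (y) mm, for the amplifier (the four inserts are equal grey moulded plates 178 x 104 x 19 mm lying side by side, two by two, in one black tray, and change places; origin: centre of the underside, x along the 178 mm side, z up; the pocket is centred on the origin, its pale floor 12 mm above the origin and 7 mm below the insert's top; the tray's rim is level with the insert tops, 23 mm above the bench)
- pocket_coupler: tray insert with the short, wide pocket, 82 (x) x 68 (y) mm, for the coupler (insert, origin and pocket depth as for pocket_amp)
- pocket_filter: tray insert with the narrow pocket, 104 (x) x 44 (y) mm, for the filter (insert, origin and pocket depth as for pocket_amp)
- pocket_load: tray insert with the round pocket, 58 mm diameter, for the load (insert, origin and pocket depth as for pocket_amp)
- multimeter: bystander: black hand-held multimeter lying on the bench beyond the work, 150 x 74 x 44 mm; origin: centre of its underside, x along its length
- torque_wrench: bystander: steel spanner (a torque_wrench by name) lying flat on the bench beyond the work, 150 mm long; origin: in its underside, x along its length
Mind the look-alikes: they are no part of the job. Several things have the shape of the filter; the one meant has the colours described above. What is shaped like the load but pink or turquoise is not meant.

How it is judged (in metres and radians):
At the end, for the whole second after the job is handed in: Each of the four modules is released and at rest in its own pocket: within 13 mm of the pocket's centre, its underside within 3 mm of the pocket's floor, upright (within 0.1 rad), and the amplifier and the filter along their pockets (within 0.35 rad, either way round) (horizontal distance between amp and pocket_amp below 0.013 m and z of amp in the frame of pocket_amp between 0.009 and 0.015 m and angle between each of amp, coupler, filter, load's own z axis and vertical below 0.1 rad and linear speed of each of amp, coupler, filter, load below 0.02 m/s and angle between the x axis of amp and the x axis of pocket_amp, either way round below 0.35 rad and horizontal distance between coupler and pocket_coupler below 0.013 m and z of coupler in the frame of pocket_coupler between 0.009 and 0.015 m and horizontal distance between filter and pocket_filter below 0.013 m and z of filter in the frame of pocket_filter between 0.009 and 0.015 m and angle between the x axis of filter and the x axis of pocket_filter, either way round below 0.35 rad and horizontal distance between load and pocket_load below 0.013 m and z of load in the frame of pocket_load between 0.009 and 0.015 m); the robot touches nothing.
It fails at once if a module is dropped: it falls free by more than about 25 mm ((contact force between amp and anything else below 0.001 N and linear speed of amp above 0.7 m/s) or (contact force between coupler and anything else below 0.001 N and linear speed of coupler above 0.7 m/s) or (contact force between filter and anything else below 0.001 N and linear speed of filter above 0.7 m/s) or (contact force between load and anything else below 0.001 N and linear speed of load above 0.7 m/s)).
It fails at once if the multimeter or the spanner is disturbed (moved more than 20 mm) (distance of any of multimeter, torque_wrench from where it was at the start of the episode above 0.02 m).
It also fails if it takes over 128 s, if anything falls off the work surface, if the arm or the gripper's body presses on something with over 40 N, if the wrist force passes 120 N, or if a joint passes its speed limit or range.

## Working session

There is one attempt and no reset: what is moved stays moved. The work goes in short steps, Python scripts to look and compute and a shell command to move; the robot and the scene stay as the last step left them, time stands still between calls to the robot, and variables do not carry over. Pictures are saved under pics/ and viewed, at most 14 in all, crops included, and the job is handed in when it is done.

```bash
ls; mkdir -p pics
python3 - <<'E'
from rig import r
import cv2
print(r.sense())
for n in ("scene","top"):
    cv2.imwrite(f"pics/{n}0.png",cv2.resize(r.grab_frame(n)[:,:,::-1],(800,600)))
    print(n,r.camera_info(n))
print(r.camera_info("wrist"))
E
```

```text
pics
{'clock': 0.0, 'qpos': array([-1.11441459e+00,  3.53707415e-01,  1.63413914e+00, -1.49854850e-05,
        1.15520311e+00, -2.36687816e-03]), 'qvel': array([-0.00072526, -0.00111752, -0.00133099, -0.00020315,  0.00087606,
        0.00075376]), 'joint_efforts': array([ 3.77557066e-03, -6.05237603e+01, -3.42058504e+01,  3.80653109e-04,
        9.47600172e-03, -5.51720632e-06]), 'eef_pos': array([ 276.54447708, -559.89207636,  195.22256774]), 'tcp_rot': array([-3.14013562e+00,  1.02524619e-05,  4.58754682e-01]), 'contact_force': array([-0.15754284, -0.1597526 ,  0.10678771]), 'wrist_torque': array([0.01041881, 0.02382421, 0.05525443]), 'grasp_force': 0.0, 'opening': 0.9997318455138334}
scene {'K': array([[456.52381573,   0.        , 274.96554322],
       [  0.        , 456.52381573, 214.87728228],
       [  0.        ,   0.        ,   1.        ]]), 'distortion': array([-0.03255135,  0.        ,  0.        ,  0.        ,  0.        ]), 'rvec': array([ 1.77682777,  1.96391421, -0.62339041]), 'tvec': array([  42.98042248, -428.34509834, 1380.16501648])}
top {'K': array([[448.0412366 ,
[... 234 characters left out ...]
y([ 2.14938197, -2.17484502,  0.11896582]), 'tvec': array([   6.88888076,  561.49638616, 1032.55061411])}
{'K': array([[310.11591766,   0.        , 277.49204149],
       [  0.        , 310.11591766, 209.86110373],
       [  0.        ,   0.        ,   1.        ]]), 'distortion': array([0.02327314, 0.        , 0.        , 0.        , 0.        ]), 'mount': array([[ 2.58591860e-04, -9.53898099e-01, -3.00130553e-01,
         7.62217437e+01],
       [ 9.99999944e-01,  1.83442306e-04,  2.78567366e-04,
         9.32053125e-02],
       [-2.10668240e-04, -3.00130609e-01,  9.53898094e-01,
        -1.77394480e+02],
       [ 0.00000000e+00,  0.00000000e+00,  0.00000000e+00,
         1.00000000e+00]])}
```

View pics/top0.png

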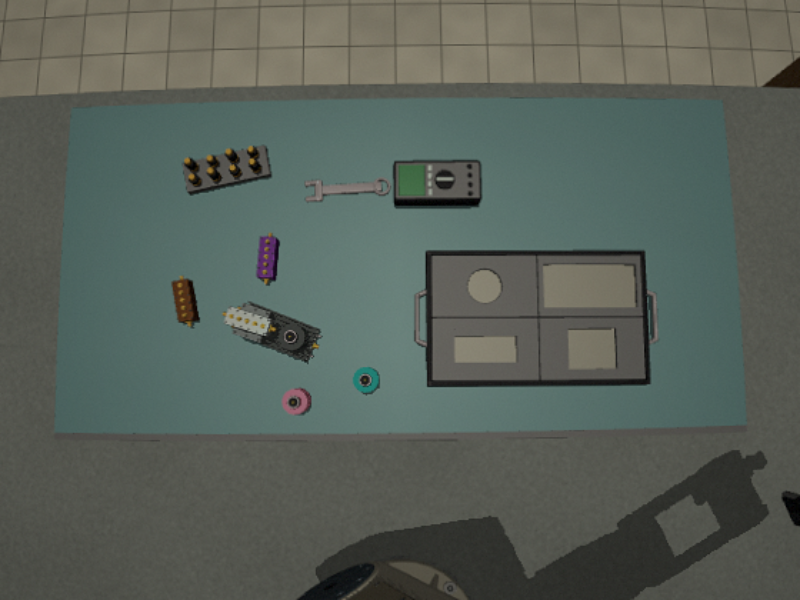

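View pics/scene0.png

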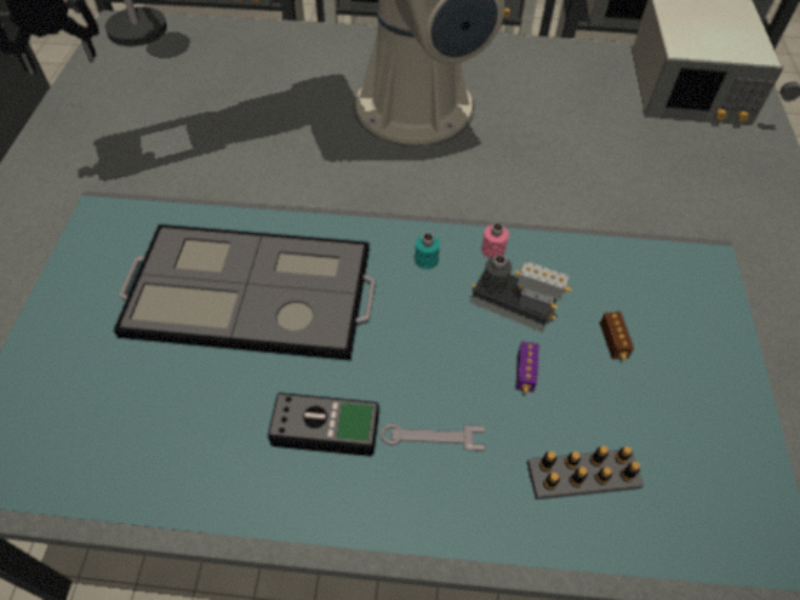

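Top view (800-px scale): the pockets are round (485,286), amp (589,286), filter (486,349) and coupler (592,349). The stack is at about (272,330), with the filter at (248,320) and the load at (291,337). Purple and brown bars, and pink and turquoise rounds, are decoys.

```bash
cat > h.py <<'E'
from rig import r
import numpy as np, cv2
from scipy.spatial.transform import Rotation as R
np.set_printoptions(precision=3,suppress=True)
def cam(name,st=None):
    c=r.camera_info(name)
    if name=="wrist":
        st=st or r.sense(); T=np.eye(4); T[:3,:3]=R.from_euler('xyz',st['tcp_rot']).as_matrix(); T[:3,3]=st['eef_pos']
        M=T@c['mount']; return c['K'],c['distortion'],M[:3,:3],M[:3,3]
    Rw=cv2.Rodrigues(c['rvec'])[0]; return c['K'],c['distortion'],Rw.T,-Rw.T@c['tvec']
def cast(cm,px,z):
    K,D,Rc,o=cm
    n=cv2.undistortPoints(np.float64(px).reshape(-1,1,2),K,D).reshape(-1,2)
    d=np.c_[n,np.ones(len(n))]@Rc.T
    return (o+d*((z-o[2])/d[:,2])[:,None])[:,:2]
def rect(pts):
    """centre, sizes, yaw of long side (deg) of a world-plane point set"""
    (c,(w,h),a)=cv2.minAreaRect(np.float32(pts))
    if w<h: w,h,a=h,w,a+90
    return np.array(c),(w,h),(a+90)%180-90
def blobs(mask,cm,z,amin=60):
    cs,_=cv2.findContours(mask.astype(np.uint8),cv2.RETR_EXTERNAL,cv2.CHAIN_APPROX_NONE)
    for c in cs:
        if cv2.contourArea(c)<amin: continue
        p=cast(cm,c,z); m=cv2.moments(np.float32(p).reshape(-1,1,2))
        print('px',c.reshape(-1,2).mean(0).round(),'centroid',np.array([m['m10'],m['m01']])/m['m00'],'rect',*rect(p),'area',round(m['m00']))
def go(dxyz_world=None,target=None,yaw=None):
    """print the shift (tool units) and turn for a world target"""
    st=r.sense(); Rt=R.from_euler('xyz',st['tcp_rot'])
    d=Rt.inv().apply(np.array(target)-st['eef_pos'])
    print('tool shift mm',d,'units',d/200,'tcp',st['eef_pos'],'yaw',np.degrees(st['tcp_rot'][2]))
E
python3 - <<'E'
from h import *
im=r.grab_frame("top"); cm=cam("top"); hsv=cv2.cvtColor(im,cv2.COLOR_RGB2HSV)
print(hsv[200,340],hsv[243,340],hsv[222,165],hsv[220,330], hsv[229,195])
y,x=np.mgrid[:420,:560]
print('pockets'); blobs((hsv[...,2]>125)&(x>305)&(x<450)&(y>178)&(y<268),cm,19.5)
print('filter'); blobs((hsv[...,2]>165)&(x>150)&(x<230)&(y>200)&(y<260),cm,100,40)
E
```

```text
[ 23  39 138] [ 22  36 134] [ 24  57 142] [ 23  20 101] [60  5 54]
pockets
px [339. 244.] centroid [ 468.418 -143.092] rect [ 467.924 -143.452] (100.57217407226562, 40.46100616455078) 89.21405792236328 area 3832
px [339. 200.] centroid [ 574.983 -144.98 ] rect [ 574.89 -144.99] (53.55071258544922, 50.77696228027344) -1.3905715942382812 area 2133
px [390. 199.] centroid [ 571.924 -261.706] rect [ 573.467 -268.715] (68.31556701660156, 44.2768440246582) -0.56573486328125 area 1596
filter
```

Run:
```python
from h import *
im=r.grab_frame("top"); cm=cam("top"); hsv=cv2.cvtColor(im,cv2.COLOR_RGB2HSV)
y,x=np.mgrid[:420,:560]
print('pockets'); blobs((hsv[...,2]>110)&(x>305)&(x<450)&(y>178)&(y<268),cm,19.5,300)
print('filter'); blobs((hsv[...,2]>110)&(x>150)&(x<230)&(y>200)&(y<260),cm,100,40)
go(target=[480,130,330])
go(target=[480,-230,330])
cv2.imwrite("pics/c1.png",cv2.resize(im[195:265,145:240,::-1],None,fx=8,fy=8,interpolation=cv2.INTER_CUBIC))
```

```text
pockets
px [339. 245.] centroid [ 467.83  -143.118] rect [ 467.928 -143.473] (100.6699447631836, 40.50727844238281) 89.17301940917969 area 4033
px [414. 244.] centroid [ 466.49  -323.841] rect [ 467.632 -324.218] (78.55931091308594, 64.8583984375) 88.9388198852539 area 4746
px [339. 200.] centroid [ 574.51  -145.057] rect [ 574.609 -145.474] (54.87516784667969, 53.49748611450195) 62.43174362182617 area 2224
px [411. 200.] centroid [ 573.241 -323.196] rect [ 574.085 -323.789] (155.97169494628906, 70.89314270019531) 89.25320434570312 area 10592
filter
px [190. 230.] centroid [502.249 197.219] rect [502.325 197.743] (176.73431396484375, 129.44296264648438) 89.60433959960938 area 22515
tool shift mm [ 487.929 -528.759 -133.996] units [ 2.44  -2.644 -0.67 ] tcp [ 276.649 -560.057  195.517] yaw 26.28728856619467
tool shift mm [ 328.495 -205.989 -134.293] units [ 1.642 -1.03  -0.671] tcp [ 276.649 -560.057  195.517] yaw 26.28728856619467
```

View pics/c1.png

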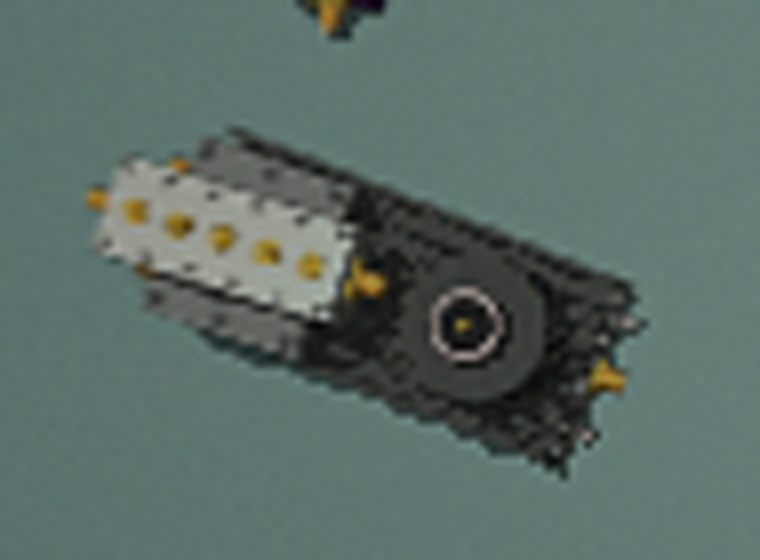

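The crop shows the filter's corners at (128,157), (357,225), (327,320) and (97,245), and the load's centre at (464,325). I'll cast those.

```bash
cat >> h.py <<'E'
def to(x,y,z,yaw):
    """shift/turn in move units from the present pose to tool-down (x,y,z,yaw deg)"""
    st=r.sense(); Rt=R.from_euler('xyz',st['tcp_rot'])
    d=Rt.inv().apply(np.array([x,y,z])-st['eef_pos'])/200
    w=(Rt.inv()*R.from_euler('xyz',[np.pi,0,np.radians(yaw)])).as_rotvec()/np.pi
    n=max(np.linalg.norm(d)*200/41.7,np.linalg.norm(w)*180/7.16)
    print(x,y,z,yaw,'-> shift',d,'turn',w,'rows>=',round(n,1))
def info(): 
    s=r.sense(); print('t',round(s['clock'],2),'tcp',s['eef_pos'],'yaw',np.degrees(s['tcp_rot']),'q',s['qpos'],'F',s['contact_force'],'open',round(s['opening'],3),'grip',round(s['grasp_force'],1))
E
python3 - <<'E'
from h import *
cm=cam("top")
f=lambda l:[(145+(u+.5)/8-.5,195+(v+.5)/8-.5) for u,v in l]
p=cast(cm,f([(128,157),(357,225),(327,320),(97,245)]),100); print('filter',rect(p))
print('load',cast(cm,f([(464,325)]),98))
p=cast(cm,f([(200,145),(355,190),(300,360),(145,300)]),70);print('coupler',p.mean(0),rect(p))
print('amp conn R',cast(cm,f([(620,378)]),19))
to(280,-160,330,70);to(420,150,330,70)
E
```

```text
filter (array([514.965, 235.319]), (68.41779327392578, 27.5485782623291), 72.78240203857422)
load [[490.038 168.825]]
coupler [513.855 235.564] (array([513.405, 236.013]), (50.904693603515625, 48.24636459350586), -17.613182067871094)
amp conn R [[477.593 135.532]]
280 -160 330 70 -> shift [ 0.901 -1.787 -0.671] turn [-0.    -0.    -0.243] rows>= 10.1
420 150 330 70 -> shift [ 2.215 -2.866 -0.67 ] turn [-0.    -0.    -0.243] rows>= 17.7
```

```bash
python3 -m inch '[[[0.3,-0.3,-0.3,0,0,0],[0.94,-1,-0.4,0,0,0],[0.94,-1,-0.4,0,0,0],[0.94,-1,-0.4,0,0,0],[0.94,-1,-0.4,0,0,0],[0.94,-1,-0.4,0,0,0],[0.94,-1,-0.4,0,0,0],[0.94,-1,-0.4,0,0,0]]]' 1 40
python3 -m inch '[[[0.94,-1,0,0,0,0],[0.94,-1,0,0,0,0],[0.94,-1,0,0,0,0],[0.94,-1,0,0,0,0],[0.94,-1,0,0,0,0],[0.94,-1,0,0,0,0],[0.94,-1,0,0,0,0],[0.94,-1,0,0,0,0]]]'
python3 -m inch '[[[0.94,-1,0,0,0,-0.26],[0.94,-1,0,0,0,-0.26],[0.94,-1,0,0,0,-0.26],[0.94,-1,0,0,0,-0.26],[0.94,-1,0,0,0,-0.26],[0.94,-1,0,0,0,-0.26],[0.94,-1,0,0,0,-0.26],[0.94,-1,0,0,0,-0.26]]]'
python3 - <<'E'
from h import *
info(); im=r.grab_frame("wrist"); info(); np.save('w1.npy',im)
cv2.imwrite("pics/w1.png",im[:,:,::-1])
to(515,235,104,72.8)
E
```

```text
clock: 0.87
eef_pos: [358.3, -293.0, 277.7]
tcp_rot: [3.141, -0.003, 0.462]
contact_force: [0.1, 0.1, 0.5]
opening: 1.0
grasp_force: 0.0
clock: 1.53
eef_pos: [437.8, -31.5, 276.0]
tcp_rot: [-3.141, -0.001, 0.462]
contact_force: [0.4, -0.3, 0.4]
opening: 0.998
grasp_force: 0.0
clock: 2.2
eef_pos: [518.0, 231.0, 275.4]
tcp_rot: [-3.141, -0.001, 1.283]
contact_force: [-0.9, -0.5, -0.3]
opening: 1.0
grasp_force: 0.0
t 2.2 tcp [518.025 231.02  275.364] yaw [-179.99    -0.067   73.495] q [0.416 0.195 1.667 0.001 1.279 0.704] F [-0.949 -0.529 -0.254] open 1.0 grip 0.0
t 2.25 tcp [517.215 228.713 275.222] yaw [-179.966    0.037   73.259] q [ 0.414  0.194  1.669 -0.     1.28   0.706] F [-0.172 -0.594 -0.213] open 1.0 grip 0.0
515 235 104 72.8 -> shift [ 0.027 -0.019  0.856] turn [-0.     0.     0.003] rows>= 4.1
```

View pics/w1.png

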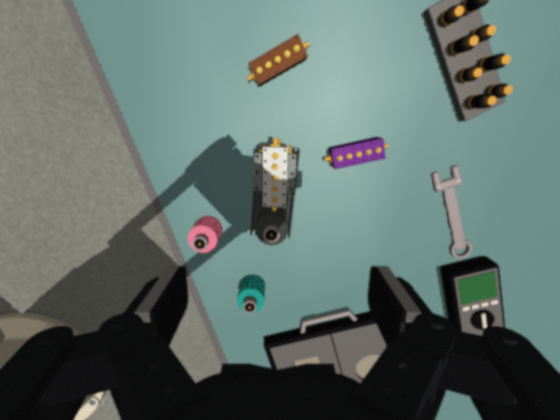

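The wrist view shows the filter upright in the picture at about (277,178), with the load in front at (271,233). I'll go down for a close look.

```bash
python3 -m inch '[[[0.027,-0.019,0.55,0,0,0],[0.027,-0.019,0.55,0,0,0],[0.027,-0.019,0.55,0,0,0],[0.027,-0.019,0.55,0,0,0],[0.027,-0.019,0.55,0,0,0],[0.027,-0.019,0.55,0,0,0]]]'
python3 - <<'E'
from h import *
im=r.grab_frame("wrist"); info()
cv2.imwrite("pics/w2.png",im[60:360,130:430,::-1].repeat(2,0).repeat(2,1))
E
```

```text
clock: 2.75
eef_pos: [515.8, 233.1, 167.8]
tcp_rot: [3.14, -0.001, 1.274]
contact_force: [-0.5, 0.1, 0.6]
opening: 1.002
grasp_force: 0.0
t 2.8 tcp [516.284 233.469 168.376] yaw [179.849  -0.118  73.023] q [ 0.422  0.29   1.79  -0.     1.058  0.719] F [0.21  0.488 1.154] open 1.003 grip 0.0
```

View pics/w2.png

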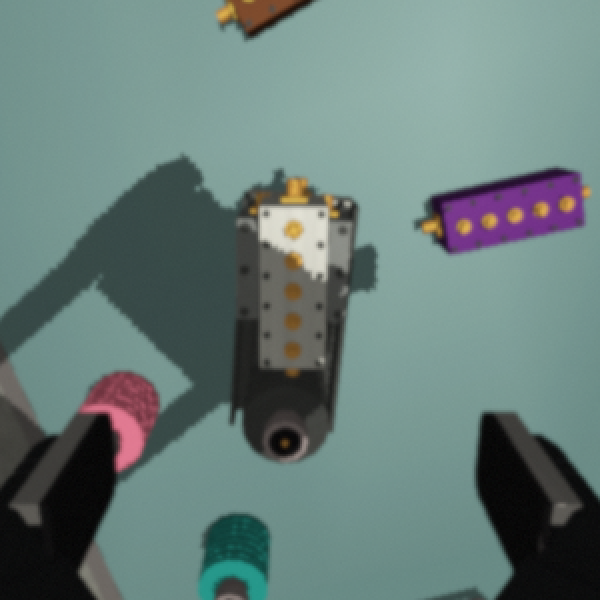

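Close view (crop px): the filter's corners are (259,205), (328,205), (327,368) and (259,368). The load's connector is at (286,442), and the coupler's edges run at x=237 and 352.

Run:
```python
from h import *
cm=cam("wrist"); f=lambda l:[(130+u/2,60+v/2) for u,v in l]
p=cast(cm,f([(259,205),(328,205),(327,368),(259,368)]),100); print(p.mean(0),rect(p))
print('load',cast(cm,f([(286,442)]),98))
c,_,a=rect(p); to(c[0],c[1],79,a)
```

```text
[516.507 236.923] (array([516.421, 236.955]), (70.09819030761719, 29.243473052978516), 72.97052764892578)
load [[492.305 168.971]]
516.4210815429688 236.95535278320312 79 72.97052764892578 -> shift [ 0.016 -0.006  0.447] turn [ 0.001 -0.001  0.   ] rows>= 2.1
```

```bash
python3 -m inch '[[[0.012,-0.006,0.15,0,0,0],[0.012,-0.006,0.3,0,0,0],[0.012,-0.006,0.4,0,0,0],[0.012,-0.006,0.445,0,0,0],[0.012,-0.006,0.445,0,0,0],[0.012,-0.006,0.445,0,0,0]]]' 1 30
python3 -m inch '[[[0,0,0,0,0,0],[0,0,0,0,0,0],[0,0,0,0,0,0],[0,0,0,0,0,0],[0,0,0,0,0,0],[0,0,0,0,0,0],[0,0,0,0,0,0],[0,0,0,0,0,0]]]' -1 30
python3 -m inch '[[[0,0,0,0,0,0],[0,0,0,0,0,0],[0,0,0,0,0,0],[0,0,-0.03,0,0,0],[0,0,-0.06,0,0,0],[0,0,-0.1,0,0,0]]]'
python3 - <<'E'
from h import *
info(); to(516,236,180,72.97); to(468,-143,120,89)
E
```

```text
clock: 3.3
eef_pos: [515.4, 236.6, 78.5]
tcp_rot: [3.14, -0.001, 1.275]
contact_force: [-0.7, 0.9, 0.3]
opening: 0.994
grasp_force: 0.0
clock: 3.97
eef_pos: [514.2, 236.3, 77.0]
tcp_rot: [-3.142, 0.0, 1.276]
contact_force: [-0.6, -0.7, -0.0]
opening: -0.002
grasp_force: 0.0
clock: 4.47
eef_pos: [514.1, 236.2, 97.4]
tcp_rot: [-3.141, 0.0, 1.276]
contact_force: [0.0, 0.1, 0.9]
opening: 0.004
grasp_force: 0.0
t 4.47 tcp [514.08  236.204  97.445] yaw [-179.979    0.018   73.086] q [0.428 0.377 1.847 0.    0.918 0.723] F [0.039 0.096 0.867] open 0.004 grip 0.0
516 236 180 72.97 -> shift [ 0.002  0.009 -0.413] turn [-0.     0.     0.001] rows>= 2.0
468 -143 120 89 -> shift [-1.881  0.331 -0.112] turn [-0.     0.    -0.088] rows>= 9.2
```

Run:
```python
from h import *
im=r.grab_frame("wrist"); info()
cv2.imwrite("pics/w3.png",im[60:360,130:430,::-1].repeat(2,0).repeat(2,1))
```

```text
t 4.52 tcp [515.174 236.739  99.313] yaw [179.908  -0.083  73.088] q [0.428 0.374 1.846 0.    0.919 0.723] F [1.144 0.314 1.346] open -0.003 grip 0.0
```

View pics/w3.png

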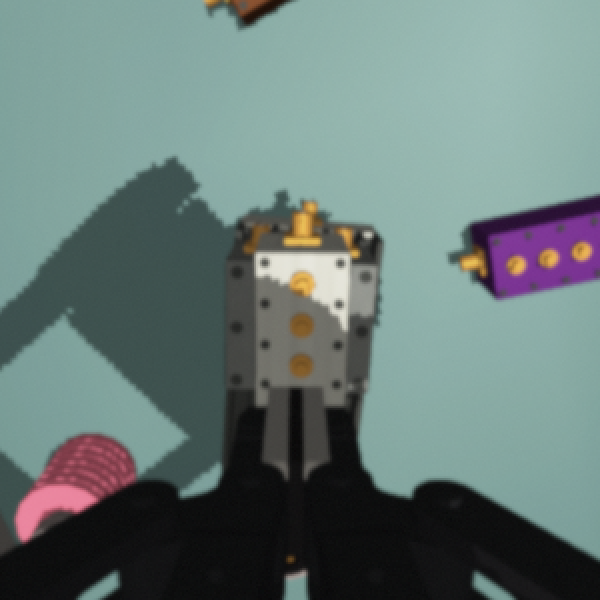

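Run:
```python
from h import *
cm=cam("wrist"); f=lambda l:[(130+u/2,60+v/2) for u,v in l]
print('front corners',cast(cm,f([(255,252),(350,252)]),100),'3rd screw',cast(cm,f([(302,365)]),104))
cmb=cam("wrist",dict(tcp_rot=np.radians([179.849,-.118,73.023]),eef_pos=np.array([516.3,233.5,168.4])))
print('before',cast(cmb,f([(259,205),(328,205)]),100),cast(cmb,f([(293,291)]),104))
a=r.grab_frame("top")[195:265,145:240,::-1]; b=r.grab_frame("scene")[165:245,300:420,::-1]
z=lambda i:cv2.resize(i,(400,int(400*i.shape[0]/i.shape[1])),interpolation=cv2.INTER_CUBIC)
a,b=z(a),z(b); h=max(len(a),len(b)); o=np.zeros((h,800,3),np.uint8); o[:len(a),:400]=a; o[:len(b),400:]=b
cv2.imwrite("pics/tb.png",o)
```

```text
front corners [[514.022 273.941]
 [540.528 265.878]] 3rd screw [[517.321 237.421]]
before [[513.797 274.426]
 [539.949 266.438]] [[516.627 237.635]]
```

View pics/tb.png

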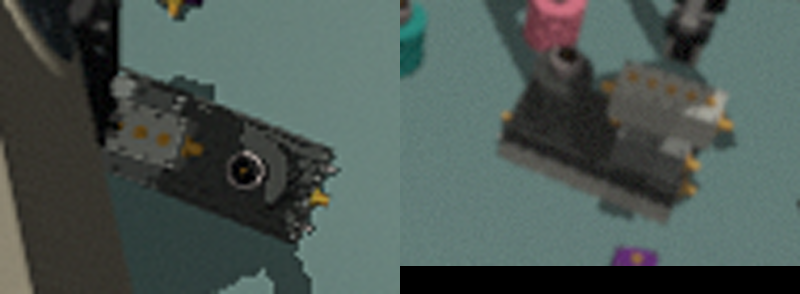

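Run:
```python
from h import *
K,D,Rc,o=cam("scene")
info()
for u in [(683,60),(690,45),(675,60)]:
    px=(300+(u[0]-400)*120/400,165+u[1]*120/400)
    a,b=cast((K,D,Rc,o),[px],0)[0],cast((K,D,Rc,o),[px],200)[0]
    for z in (80,100,120,130,140,150,160): print(z,np.round(a+(b-a)*z/200),end=' ')
    print()
im=r.grab_frame("scene")[60:260,290:490,::-1]
cv2.imwrite("pics/s2.png",cv2.resize(im,(600,600),interpolation=cv2.INTER_CUBIC))
```

```text
t 4.62 tcp [515.014 236.666  98.15 ] yaw [179.909  -0.082  73.088] q [0.428 0.376 1.847 0.    0.917 0.723] F [ 0.005 -0.346  0.652] open -0.002 grip 0.0
80 [473. 251.] 100 [490. 247.] 120 [507. 242.] 130 [516. 239.] 140 [524. 237.] 150 [533. 235.] 160 [541. 232.] 
80 [459. 257.] 100 [476. 252.] 120 [494. 247.] 130 [503. 244.] 140 [511. 242.] 150 [520. 240.] 160 [529. 237.] 
80 [473. 246.] 100 [490. 241.] 120 [508. 237.] 130 [516. 234.] 140 [525. 232.] 150 [533. 230.] 160 [542. 227.]
```

View pics/s2.png

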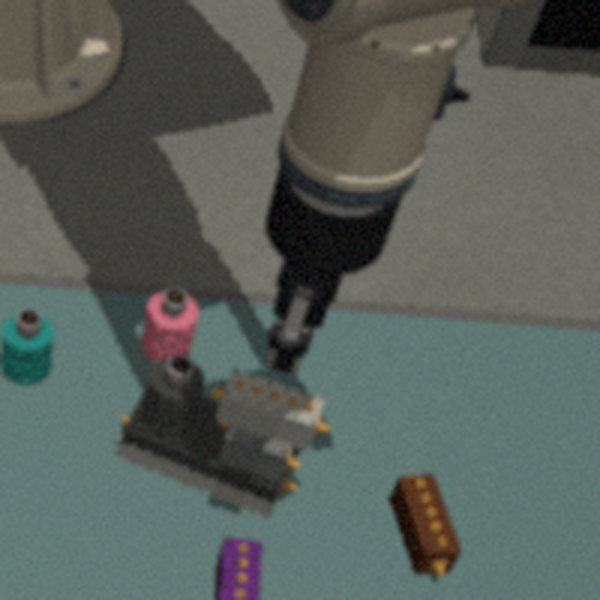

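The scene view shows the shut fingertips about 30 mm above the filter's top, at about (283,368) in the crop. So the tips sit well behind the reported TCP, and nothing has been moved. I'll calibrate this offset by touching the bare bench with the shut fingers.

```bash
python3 -m inch '[[[0,0,-0.15,0,0,0],[0,-0.2,-0.2,0,0,0],[0,-0.45,-0.2,0,0,0],[0,-0.45,0,0,0,0],[0,-0.45,0.2,0,0,0],[0,-0.45,0.4,0,0,0],[0,-0.45,0.49,0,0,0],[0,-0.45,0.49,0,0,0]]]'
python3 -m inch '[[[0,0,0.06,0,0,0],[0,0,0.08,0,0,0],[0,0,0.08,0,0,0],[0,0,0.08,0,0,0]]]'
python3 -m inch '[[[0,0,0.01,0,0,0],[0,0,0.02,0,0,0],[0,0,0.02,0,0,0]]]'
python3 -c "
from h import *
info()"
```

```text
clock: 5.33
eef_pos: [425.0, 260.7, -4.8]
tcp_rot: [-3.137, 0.005, 1.276]
contact_force: [-0.4, -0.7, -0.1]
opening: 0.002
grasp_force: 0.0
clock: 5.67
eef_pos: [428.7, 262.7, -16.1]
tcp_rot: [3.141, -0.001, 1.275]
contact_force: [0.2, 0.2, 0.5]
opening: -0.002
grasp_force: 0.0
clock: 5.92
eef_pos: [428.3, 262.6, -20.7]
tcp_rot: [3.141, -0.0, 1.276]
contact_force: [-0.1, -0.8, 0.3]
opening: -0.005
grasp_force: 0.0
t 5.92 tcp [428.339 262.563 -20.698] yaw [179.976  -0.028  73.086] q [0.547 0.488 2.042 0.    0.61  0.842] F [-0.113 -0.826  0.324] open -0.005 grip 0.0
```

Confirmed: reported z is −20 with no contact. I'll continue in 2 mm steps.

```bash
for i in 1; do
python3 -m inch '[[[0,0,0.02,0,0,0],[0,0,0.02,0,0,0]]]' | egrep 'pos|contact'
python3 -m inch '[[[0,0,0.01,0,0,0],[0,0,0.01,0,0,0]]]' | egrep 'pos|contact'
python3 -m inch '[[[0,0,0.01,0,0,0],[0,0,0.01,0,0,0]]]' | egrep 'pos|contact'
python3 -m inch '[[[0,0,0.01,0,0,0],[0,0,0.01,0,0,0]]]' | egrep 'pos|contact'
done
```

```text
eef_pos: [428.0, 262.4, -25.3]
contact_force: [0.8, -0.0, -0.3]
eef_pos: [427.9, 262.4, -27.3]
contact_force: [-0.3, -0.1, -0.0]
eef_pos: [428.0, 262.4, -29.3]
contact_force: [-0.6, -0.7, -0.6]
eef_pos: [428.0, 262.4, -31.3]
contact_force: [0.4, 0.7, -0.2]
```

```bash
python3 -m inch '[[[0,0,0.01,0,0,0],[0,0,0.01,0,0,0]]]' | egrep 'pos|contact'
python3 -m inch '[[[0,0,0.01,0,0,0],[0,0,0.01,0,0,0]]]' | egrep 'pos|contact'
python3 -m inch '[[[0,0,0.01,0,0,0],[0,0,0.01,0,0,0]]]' | egrep 'pos|contact'
```

```text
eef_pos: [428.0, 262.4, -33.3]
contact_force: [0.4, 0.4, -1.2]
eef_pos: [428.2, 262.5, -35.1]
contact_force: [-0.7, -0.3, -0.1]
eef_pos: [428.3, 262.5, -35.4]
contact_force: [-6.4, -3.6, 29.5]
```

Contact comes at reported z = −35.2, so the tip height is reported z + 35. Now I'll regrasp the filter at reported z = 44.

```bash
python3 -m inch '[[[0,0,-0.2,0,0,0],[0,0,-0.4,0,0,0],[0,0,-0.6,0,0,0],[0,0,-0.8,0,0,0],[0,0,-0.8,0,0,0]]]' 1
python3 -c "
from h import *
to(516.5,237,44,73)"
```

```text
clock: 7.5
eef_pos: [432.0, 264.8, 130.1]
tcp_rot: [3.134, -0.008, 1.276]
contact_force: [0.3, 0.2, -0.7]
opening: 0.706
grasp_force: 0.0
516.5 237 44 73 -> shift [-0.014  0.441  0.434] turn [ 0.002 -0.003  0.   ] rows>= 3.0
```

```bash
python3 -m inch '[[[0,0.2,0,0,0,0],[0,0.46,0,0,0,0],[0,0.46,0,0,0,0],[0,0.46,0,0,0,0],[0,0.46,0,0,0,0],[0,0.46,0,0,0,0]]]'
python3 -c "
from h import *
to(516.5,237,44,73)"
```

```text
clock: 8.0
eef_pos: [514.7, 235.6, 122.4]
tcp_rot: [-3.14, 0.001, 1.275]
contact_force: [-0.2, -0.0, -1.1]
opening: 1.0
grasp_force: 0.0
516.5 237 44 73 -> shift [0.01  0.007 0.392] turn [-0.  0.  0.] rows>= 1.9
```

```bash
python3 -m inch '[[[0.01,0.006,0.1,0,0,0],[0.01,0.006,0.2,0,0,0],[0.01,0.006,0.3,0,0,0],[0.01,0.006,0.36,0,0,0],[0.01,0.006,0.39,0,0,0],[0.01,0.006,0.39,0,0,0],[0.01,0.006,0.39,0,0,0]]]'
python3 -m inch '[[[0,0,0,0,0,0],[0,0,0,0,0,0],[0,0,0,0,0,0],[0,0,0,0,0,0],[0,0,0,0,0,0],[0,0,0,0,0,0],[0,0,0,0,0,0],[0,0,0,0,0,0]]]' -1 30
```

```text
clock: 8.58
eef_pos: [517.7, 237.6, 45.3]
tcp_rot: [-3.142, -0.0, 1.276]
contact_force: [1.1, 0.1, 0.9]
opening: 1.001
grasp_force: 0.0
clock: 9.25
eef_pos: [518.2, 237.4, 45.5]
tcp_rot: [3.141, -0.0, 1.276]
contact_force: [-0.2, -0.7, 6.1]
opening: 0.321
grasp_force: 30.8
```

```bash
python3 -m inch '[[[0,0,-0.03,0,0,0],[0,0,-0.1,0,0,0],[0,0,-0.2,0,0,0],[0,0,-0.3,0,0,0],[0,0,-0.35,0,0,0],[0,0,-0.35,0,0,0]]]'
python3 -c "
from h import *
to(468,-143,115,89)"
```

```text
clock: 9.75
eef_pos: [519.3, 237.9, 117.3]
tcp_rot: [3.139, -0.003, 1.276]
contact_force: [0.6, 0.2, -1.6]
opening: 0.318
grasp_force: 30.0
468 -143 115 89 -> shift [-1.897  0.309  0.007] turn [ 0.001 -0.001 -0.088] rows>= 9.2
```

```bash
python3 -m inch '[[[-0.1,0,0,0,0,0],[-0.3,0.05,0,0,0,0],[-0.5,0.08,0,0,0,0],[-0.7,0.12,0,0,0,0],[-0.9,0.15,0,0,0,0],[-0.95,0.155,0,0,0,0],[-0.95,0.155,0,0,0,0]]]'
python3 -m inch '[[[-0.1,0,0,0,0,-0.02],[-0.3,0.05,0,0,0,-0.05],[-0.5,0.08,0,0,0,-0.088],[-0.7,0.12,0,0,0,-0.088],[-0.9,0.15,0,0,0,-0.088],[-0.945,0.155,0,0,0,-0.088],[-0.945,0.155,0,0,0,-0.088],[-0.945,0.155,0,0,0,-0.088]]]'
python3 - <<'E'
from h import *
r.grab_frame('top'); info(); to(468,-143,0,89)
im=r.grab_frame("wrist"); cv2.imwrite("pics/w5.png",im[:,:,::-1])
E
```

```text
clock: 10.33
eef_pos: [490.8, 43.9, 114.0]
tcp_rot: [-3.14, 0.001, 1.272]
contact_force: [0.2, 0.1, -0.9]
opening: 0.325
grasp_force: 30.0
clock: 11.0
eef_pos: [467.0, -142.8, 114.4]
tcp_rot: [-3.141, -0.001, 1.55]
contact_force: [-0.4, -0.3, -1.3]
opening: 0.32
grasp_force: 30.0
t 11.05 tcp [ 467.032 -142.161  114.475] yaw [-179.961   -0.05    88.911] q [-0.299  0.244  1.996  0.001  0.902 -0.281] F [-0.241 -0.197 -1.859] open 0.321 grip 30.0
468 -143 0 89 -> shift [-0.005  0.005  0.572] turn [-0. -0. -0.] rows>= 2.7
```

View pics/w5.png

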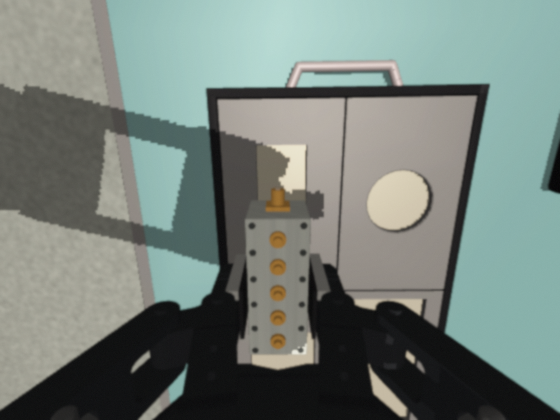

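The filter is held straight over its pocket, with the pocket's end visible at (293,165). Lowering it now.

```bash
python3 -m inch '[[[0,0.004,0.15,0,0,0],[-0.004,0.004,0.3,0,0,0],[-0.004,0.004,0.45,0,0,0],[-0.004,0.004,0.53,0,0,0],[-0.004,0.004,0.58,0,0,0],[-0.004,0.004,0.595,0,0,0],[-0.004,0.004,0.595,0,0,0],[-0.004,0.004,0.595,0,0,0]]]'
python3 -m inch '[[[0,0,0.01,0,0,0],[0,0,0.01,0,0,0],[0,0,0.01,0,0,0]]]' | egrep 'pos|contact'
python3 -m inch '[[[0,0,0.005,0,0,0],[0,0,0.005,0,0,0],[0,0,0.005,0,0,0]]]' | egrep 'pos|contact'
```

```text
clock: 11.77
eef_pos: [468.6, -143.9, -3.3]
tcp_rot: [3.14, 0.0, 1.553]
contact_force: [0.5, 0.2, -2.2]
opening: 0.318
grasp_force: 30.0
eef_pos: [468.3, -144.4, -5.3]
contact_force: [0.3, 0.5, -0.5]
eef_pos: [467.7, -144.3, -6.9]
contact_force: [0.2, -0.3, -2.2]
```

```bash
python3 -m inch '[[[0,0,0.005,0,0,0],[0,0,0.005,0,0,0],[0,0,0.005,0,0,0]]]' | egrep 'pos|contact'
python3 -m inch '[[[0,0,0.005,0,0,0],[0,0,0.005,0,0,0],[0,0,0.005,0,0,0]]]' | egrep 'pos|contact'
```

```text
eef_pos: [467.6, -144.2, -8.1]
contact_force: [-0.1, -0.0, -1.5]
eef_pos: [467.8, -144.2, -8.5]
contact_force: [-1.5, 1.4, 8.0]
```

```bash
python3 -m inch '[[[0,0,0,0,0,0],[0,0,0,0,0,0],[0,0,0,0,0,0],[0,0,0,0,0,0],[0,0,0,0,0,0],[0,0,0,0,0,0]]]' 1
python3 -m inch '[[[0,0,-0.1,0,0,0],[0,0,-0.25,0,0,0],[0,0,-0.45,0,0,0],[0,0,-0.65,0,0,0],[0,0,-0.65,0,0,0],[0,0,-0.65,0,0,0]]]'
python3 -c "
from h import *
to(492,169,130,73)"
```

```text
clock: 13.27
eef_pos: [467.7, -144.2, -9.1]
tcp_rot: [-3.142, -0.0, 1.552]
contact_force: [-0.1, -0.1, 0.2]
opening: 1.001
grasp_force: 0.0
clock: 13.77
eef_pos: [469.5, -144.8, 123.3]
tcp_rot: [3.137, 0.001, 1.552]
contact_force: [-0.2, 0.0, -0.3]
opening: 1.001
grasp_force: 0.0
492 169 130 73 -> shift [ 1.571  0.083 -0.035] turn [0.002 0.    0.088] rows>= 7.5
```

```bash
python3 -m inch '[[[0.1,0,0,0,0,0],[0.3,0.02,0,0,0,0],[0.5,0.03,0,0,0,0],[0.7,0.04,0,0,0,0],[0.78,0.04,0,0,0,0],[0.78,0.04,0,0,0,0]]]' | grep pos
python3 -m inch '[[[0.1,0,0,0,0,0.02],[0.3,0.02,0,0,0,0.05],[0.5,0.03,0,0,0,0.088],[0.7,0.04,0,0,0,0.088],[0.79,0.04,0,0,0,0.088],[0.79,0.04,0,0,0,0.088],[0.79,0.04,0,0,0,0.088]]]'
python3 - <<'E'
from h import *
im=r.grab_frame("wrist"); info(); t=r.grab_frame("top")
a=im[60:360,130:430]; b=cv2.resize(t[170:275,295:460],(471,300),interpolation=cv2.INTER_CUBIC)
a=cv2.resize(a,(400,400)); b=cv2.resize(b,(400,255)); o=np.zeros((400,800,3),np.uint8); o[:,:400]=a; o[:255,400:]=b
cv2.imwrite("pics/w6.png",o[:,:,::-1]); to(492,169,12,73)
E
```

```text
eef_pos: [477.5, 14.7, 119.5]
clock: 14.85
eef_pos: [488.8, 169.4, 119.7]
tcp_rot: [-3.14, 0.002, 1.278]
contact_force: [0.1, 0.2, -0.4]
opening: 0.996
grasp_force: 0.0
t 14.9 tcp [488.761 168.577 119.817] yaw [-179.903    0.101   73.139] q [ 0.33   0.279  1.932 -0.001  0.933  0.624] F [-0.112 -0.803  0.67 ] open 0.999 grip 0.0
492 169 12 73 -> shift [0.01  0.015 0.54 ] turn [-0.  0.  0.] rows>= 2.6
```

View pics/w6.png

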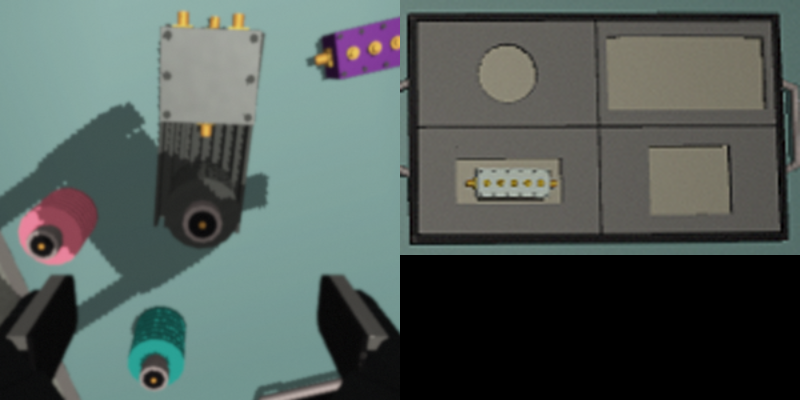

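Left: the load's connector is at (203,224), and the coupler's top corners are (162,27), (264,32), (250,124) and (160,122). Right: the filter lies in its pocket.

Run:
```python
from h import *
cm=cam("wrist",dict(tcp_rot=np.radians([-179.9,.1,73.14]),eef_pos=np.array([488.8,168.6,119.8]))); f=lambda l:[(130+u*.75,60+v*.75) for u,v in l]
L=cast(cm,f([(203,224)]),98)[0]; print('load',L)
p=cast(cm,f([(162,27),(264,32),(250,124),(160,122)]),70); print('coupler',p,p.mean(0),rect(p))
print('filter placed',cast(cam('top'),[(295+112*.4125,170+183*105/255)],46))
to(L[0],L[1],12,73)
```

```text
load [491.798 168.244]
coupler [[499.65  266.229]
 [548.534 248.94 ]
 [530.13  206.199]
 [483.627 221.401]] [515.485 235.692] (array([516.081, 235.17 ]), (52.009925842285156, 47.605594635009766), -19.477447509765625)
filter placed [[ 465.2   -144.974]]
491.797564804042 168.24430838053058 12 73 -> shift [0.006 0.015 0.54 ] turn [-0.  0.  0.] rows>= 2.6
```

```bash
python3 -m inch '[[[0.006,0.015,0.1,0,0,0],[0.006,0.015,0.25,0,0,0],[0.006,0.015,0.4,0,0,0],[0.006,0.015,0.5,0,0,0],[0.006,0.015,0.535,0,0,0],[0.006,0.015,0.535,0,0,0],[0.006,0.015,0.535,0,0,0]]]' |egrep 'pos|contact'
python3 -m inch '[[[0,0,0,0,0,0],[0,0,0,0,0,0],[0,0,0,0,0,0],[0,0,0,0,0,0],[0,0,0,0,0,0],[0,0,0,0,0,0],[0,0,0,0,0,0],[0,0,0,0,0,0]]]' -1 30
python3 -m inch '[[[0,0,-0.03,0,0,0],[0,0,-0.1,0,0,0],[0,0,-0.25,0,0,0],[0,0,-0.4,0,0,0],[0,0,-0.45,0,0,0],[0,0,-0.45,0,0,0],[0,0,-0.45,0,0,0]]]'
python3 -c "
from h import *
to(574.6,-145.3,100,89)"
```

```text
eef_pos: [493.1, 168.9, 14.3]
contact_force: [0.6, -0.1, -0.1]
clock: 16.2
eef_pos: [493.5, 169.9, 15.1]
tcp_rot: [3.14, -0.001, 1.276]
contact_force: [-1.1, -1.8, 7.4]
opening: 0.485
grasp_force: 29.5
clock: 16.78
eef_pos: [492.9, 169.8, 104.1]
tcp_rot: [3.141, -0.001, 1.276]
contact_force: [0.2, -0.2, -2.9]
opening: 0.486
grasp_force: 30.7
574.6 -145.3 100 89 -> shift [-1.389  0.849  0.021] turn [ 0.    -0.    -0.088] rows>= 7.8
```

```bash
python3 -m inch '[[[-0.1,0.05,0,0,0,0],[-0.25,0.15,0,0,0,0],[-0.4,0.25,0,0,0,0],[-0.55,0.34,0,0,0,0],[-0.69,0.42,0,0,0,0],[-0.69,0.42,0,0,0,0],[-0.69,0.42,0,0,0,0]]]' |grep pos
python3 -m inch '[[[-0.1,0.05,0,0,0,-0.02],[-0.25,0.15,0,0,0,-0.05],[-0.4,0.25,0,0,0,-0.08],[-0.55,0.34,0,0,0,-0.088],[-0.69,0.42,0,0,0,-0.088],[-0.69,0.42,0,0,0,-0.088],[-0.69,0.42,0,0,0,-0.088],[-0.69,0.42,0,0,0,-0.088]]]'
python3 -c "
from h import *
to(575,-144.5,-5,89)"
```

```text
eef_pos: [532.0, 11.7, 102.1]
clock: 18.03
eef_pos: [572.2, -141.9, 102.7]
tcp_rot: [-3.139, -0.001, 1.552]
contact_force: [-0.1, 1.0, -0.3]
opening: 0.48
grasp_force: 30.8
575 -144.5 -5 89 -> shift [-0.013  0.016  0.538] turn [-0.001 -0.    -0.   ] rows>= 2.6
```

```bash
python3 -m inch '[[[-0.008,0.01,0.1,0,0,0],[-0.008,0.01,0.25,0,0,0],[-0.008,0.01,0.4,0,0,0],[-0.008,0.01,0.49,0,0,0],[-0.008,0.01,0.52,0,0,0],[-0.008,0.01,0.53,0,0,0],[-0.008,0.01,0.53,0,0,0],[-0.008,0.01,0.53,0,0,0]]]' |egrep 'pos|contact'
python3 -m inch '[[[0,0,0.007,0,0,0],[0,0,0.007,0,0,0],[0,0,0.007,0,0,0]]]' | egrep 'pos|contact'
```

```text
eef_pos: [576.2, -144.4, -0.8]
contact_force: [0.1, 0.8, -0.7]
eef_pos: [575.7, -145.0, -2.6]
contact_force: [0.2, -0.5, -0.9]
```

```bash
python3 -m inch '[[[0,0,0.007,0,0,0],[0,0,0.012,0,0,0],[0,0,0.012,0,0,0]]]' | egrep 'pos|contact'
python3 -m inch '[[[0,0,0.005,0,0,0],[0,0,0.005,0,0,0],[0,0,0.005,0,0,0]]]' | egrep 'pos|contact'
python3 -m inch '[[[0,0,0.005,0,0,0],[0,0,0.005,0,0,0],[0,0,0.005,0,0,0]]]' | egrep 'pos|contact'
```

```text
eef_pos: [575.1, -144.9, -5.9]
contact_force: [-0.1, 0.1, -1.2]
eef_pos: [575.3, -144.9, -6.8]
contact_force: [0.5, -0.2, 0.5]
eef_pos: [575.3, -144.9, -6.9]
contact_force: [-3.8, -0.6, 10.1]
```

```bash
python3 -m inch '[[[0,0,0,0,0,0],[0,0,0,0,0,0],[0,0,0,0,0,0],[0,0,0,0,0,0],[0,0,0,0,0,0],[0,0,0,0,0,0]]]' 1 |egrep 'open|contact'
python3 -m inch '[[[0,0,-0.1,0,0,0],[0,0,-0.25,0,0,0],[0,0,-0.45,0,0,0],[0,0,-0.6,0,0,0],[0,0,-0.6,0,0,0],[0,0,-0.6,0,0,0]]]' |grep pos
python3 -c "
from h import *
to(516,235.4,113,72)"
```

```text
contact_force: [-0.4, -0.2, 0.6]
opening: 0.998
eef_pos: [576.7, -145.2, 114.2]
516 235.4 113 72 -> shift [ 1.897 -0.339  0.003] turn [0.001 0.    0.094] rows>= 9.2
```

```bash
python3 -m inch '[[[0.1,0,0,0,0,0],[0.3,-0.05,0,0,0,0],[0.5,-0.08,0,0,0,0],[0.7,-0.12,0,0,0,0],[0.9,-0.16,0,0,0,0],[0.95,-0.17,0,0,0,0],[0.95,-0.17,0,0,0,0]]]' | grep pos
python3 -m inch '[[[0.1,0,0,0,0,0.02],[0.3,-0.05,0,0,0,0.05],[0.5,-0.08,0,0,0,0.094],[0.7,-0.12,0,0,0,0.094],[0.9,-0.16,0,0,0,0.094],[0.945,-0.17,0,0,0,0.094],[0.945,-0.17,0,0,0,0.094],[0.945,-0.17,0,0,0,0.094]]]'
python3 - <<'E'
from h import *
im=r.grab_frame("wrist"); info(); t=r.grab_frame("top")
a=cv2.resize(im[60:360,130:430],(400,400)); b=cv2.resize(t[170:275,295:460],(400,255)); o=np.zeros((400,800,3),np.uint8); o[:,:400]=a; o[:255,400:]=b
cv2.imwrite("pics/w7.png",o[:,:,::-1]); to(516,235.4,14,72)
E
```

```text
eef_pos: [543.0, 48.3, 110.7]
clock: 21.95
eef_pos: [514.1, 234.4, 111.2]
tcp_rot: [-3.141, 0.002, 1.258]
contact_force: [0.1, -0.8, 0.5]
opening: 1.001
grasp_force: 0.0
t 22.0 tcp [514.306 233.81  111.362] yaw [-179.958    0.086   72.007] q [ 0.424  0.358  1.838 -0.001  0.947  0.739] F [-0.1    0.397 -0.547] open 0.998 grip 0.0
516 235.4 14 72 -> shift [0.012 0.005 0.488] turn [-0.  0. -0.] rows>= 2.3
```

View pics/w7.png

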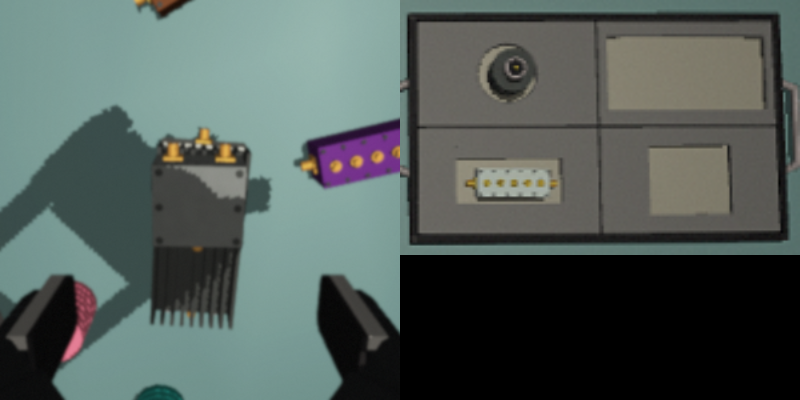

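The load is in its round pocket. The coupler's corners are about (152,166), (246,164), (242,247) and (153,247). The amp's fin end runs (151,325)-(235,327).

Run:
```python
from h import *
cm=cam("wrist"); f=lambda l:[(130+u*.75,60+v*.75) for u,v in l]
p=cast(cm,f([(152,166),(246,164),(242,247),(153,247)]),70); c,s,a=rect(p);print('coupler',p,p.mean(0),c,s,a)
q=cast(cm,f([(151,325),(235,327)]),38); print('amp end',q,q.mean(0),'len',np.linalg.norm(q[1]-q[0]))
d=np.array([np.cos(np.radians(72.5)),np.sin(np.radians(72.5))]); print('amp c',q.mean(0)+63*d, 'from load/coupler',(c+[491.8,168.2])/2)
to(c[0],c[1],14,72)
```

```text
coupler [[499.432 266.339]
 [548.084 251.668]
 [532.465 205.471]
 [483.753 221.313]] [515.934 236.198] [515.919 236.491] (51.78924560546875, 48.7630615234375) -18.01556396484375
amp end [[454.326 153.313]
 [509.924 133.524]] [482.125 143.419] len 59.015103136654425
amp c [501.07  203.503] from load/coupler [503.859 202.345]
515.9185180664062 236.4906768798828 14 72 -> shift [0.017 0.003 0.488] turn [-0.  0. -0.] rows>= 2.3
```

```bash
python3 -m inch '[[[0.014,0.003,0.1,0,0,0],[0.014,0.003,0.25,0,0,0],[0.014,0.003,0.38,0,0,0],[0.014,0.003,0.46,0,0,0],[0.014,0.003,0.485,0,0,0],[0.014,0.003,0.485,0,0,0],[0.014,0.003,0.485,0,0,0]]]' |egrep 'pos|contact'
python3 -m inch '[[[0,0,0,0,0,0],[0,0,0,0,0,0],[0,0,0,0,0,0],[0,0,0,0,0,0],[0,0,0,0,0,0],[0,0,0,0,0,0],[0,0,0,0,0,0],[0,0,0,0,0,0]]]' -1 30
python3 -m inch '[[[0,0,-0.03,0,0,0],[0,0,-0.1,0,0,0],[0,0,-0.25,0,0,0],[0,0,-0.4,0,0,0],[0,0,-0.45,0,0,0],[0,0,-0.45,0,0,0],[0,0,-0.45,0,0,0]]]'
python3 -c "
from h import *
to(467.5,-324,104,89)"
```

```text
eef_pos: [516.4, 237.0, 15.7]
contact_force: [-0.2, 0.1, 0.2]
clock: 23.3
eef_pos: [516.6, 238.1, 16.4]
tcp_rot: [3.14, -0.001, 1.257]
contact_force: [-1.0, -2.1, 7.5]
opening: 0.598
grasp_force: 31.3
clock: 23.88
eef_pos: [515.7, 237.9, 105.2]
tcp_rot: [3.141, -0.001, 1.257]
contact_force: [-0.5, -0.4, -3.3]
opening: 0.596
grasp_force: 32.7
467.5 -324 104 89 -> shift [-2.746  0.638  0.005] turn [ 0.    -0.    -0.094] rows>= 13.5
```

```bash
python3 -m inch '[[[-0.1,0.02,0,0,0,0],[-0.3,0.07,0,0,0,0],[-0.5,0.12,0,0,0,0],[-0.7,0.16,0,0,0,0],[-0.9,0.21,0,0,0,0],[-0.915,0.213,0,0,0,0]]]' |grep pos
python3 -m inch '[[[-0.2,0.04,0,0,0,0],[-0.4,0.08,0,0,0,0],[-0.6,0.14,0,0,0,0],[-0.8,0.18,0,0,0,0],[-0.915,0.213,0,0,0,0],[-0.915,0.213,0,0,0,0]]]' |grep pos
python3 -m inch '[[[-0.2,0.05,0,0,0,-0.02],[-0.4,0.08,0,0,0,-0.05],[-0.6,0.14,0,0,0,-0.08],[-0.8,0.18,0,0,0,-0.094],[-0.9,0.21,0,0,0,-0.094],[-0.9,0.21,0,0,0,-0.094],[-0.9,0.21,0,0,0,-0.094],[-0.9,0.21,0,0,0,-0.094]]]'
python3 -c "
from h import *
to(467.5,-322.5,0,89)"
```

```text
eef_pos: [496.9, 45.2, 103.1]
eef_pos: [482.5, -140.2, 103.6]
clock: 25.55
eef_pos: [467.3, -319.2, 103.7]
tcp_rot: [-3.139, -0.002, 1.552]
contact_force: [0.1, 0.1, -1.4]
opening: 0.596
grasp_force: 32.6
467.5 -322.5 0 89 -> shift [-0.018  0.003  0.519] turn [-0.001 -0.001 -0.   ] rows>= 2.5
```

```bash
python3 -m inch '[[[-0.01,0,0.1,0,0,0],[-0.012,0,0.25,0,0,0],[-0.012,0,0.4,0,0,0],[-0.012,0,0.48,0,0,0],[-0.012,0,0.515,0,0,0],[-0.012,0,0.525,0,0,0],[-0.012,0,0.525,0,0,0],[-0.012,0,0.525,0,0,0]]]' |egrep 'pos|contact'
python3 -m inch '[[[0,0,0.007,0,0,0],[0,0,0.007,0,0,0],[0,0,0.007,0,0,0]]]' | egrep 'pos|contact'
python3 -m inch '[[[0,0,0.007,0,0,0],[0,0,0.007,0,0,0],[0,0,0.007,0,0,0]]]' | egrep 'pos|contact'
```

```text
eef_pos: [468.9, -323.1, 1.2]
contact_force: [0.4, 0.3, -1.6]
eef_pos: [468.5, -323.5, -0.5]
contact_force: [-0.2, -0.3, -2.0]
eef_pos: [468.0, -323.2, -2.6]
contact_force: [0.2, -0.7, -2.2]
```

```bash
python3 -m inch '[[[0,0,0.01,0,0,0],[0,0,0.01,0,0,0],[0,0,0.01,0,0,0]]]' | egrep 'pos|contact'
python3 -m inch '[[[0,0,0.005,0,0,0],[0,0,0.005,0,0,0],[0,0,0.005,0,0,0]]]' | egrep 'pos|contact'
python3 -m inch '[[[0,0,0.005,0,0,0],[0,0,0.005,0,0,0],[0,0,0.005,0,0,0]]]' | egrep 'pos|contact'
```

```text
eef_pos: [467.9, -323.1, -4.8]
contact_force: [-0.5, 0.0, -1.6]
eef_pos: [468.1, -323.2, -5.6]
contact_force: [-0.6, 0.0, 0.1]
eef_pos: [468.1, -323.3, -5.6]
contact_force: [-4.0, 2.7, 11.4]
```

```bash
python3 -m inch '[[[0,0,0,0,0,0],[0,0,0,0,0,0],[0,0,0,0,0,0],[0,0,0,0,0,0],[0,0,0,0,0,0],[0,0,0,0,0,0]]]' 1 |egrep 'open|contact'
python3 -m inch '[[[0,0,-0.1,0,0,0],[0,0,-0.25,0,0,0],[0,0,-0.45,0,0,0],[0,0,-0.6,0,0,0],[0,0,-0.6,0,0,0],[0,0,-0.6,0,0,0]]]' |grep pos
python3 -c "
from h import *
to(502.5,203,113,71.5)"
```

```text
contact_force: [0.3, -0.2, -0.6]
opening: 1.0
eef_pos: [469.2, -324.0, 115.3]
502.5 203 113 71.5 -> shift [2.638 0.117 0.006] turn [0.001 0.001 0.097] rows>= 12.7
```

```bash
python3 -m inch '[[[0.2,0.01,0,0,0,0],[0.4,0.02,0,0,0,0],[0.6,0.03,0,0,0,0],[0.8,0.04,0,0,0,0],[0.88,0.04,0,0,0,0],[0.88,0.04,0,0,0,0]]]' |grep pos
python3 -m inch '[[[0.2,0.01,0,0,0,0],[0.4,0.02,0,0,0,0],[0.6,0.03,0,0,0,0],[0.8,0.04,0,0,0,0],[0.88,0.04,0,0,0,0],[0.88,0.04,0,0,0,0]]]' |grep pos
python3 -m inch '[[[0.2,0.01,0,0,0,0.03],[0.4,0.02,0,0,0,0.06],[0.6,0.03,0,0,0,0.097],[0.8,0.04,0,0,0,0.097],[0.88,0.04,0,0,0,0.097],[0.88,0.04,0,0,0,0.097],[0.88,0.04,0,0,0,0.097],[0.88,0.04,0,0,0,0.097]]]'
python3 - <<'E'
from h import *
im=r.grab_frame("wrist"); info(); t=r.grab_frame("top")
a=cv2.resize(im[60:360,130:430],(400,400)); b=cv2.resize(t[170:275,295:460],(400,255)); o=np.zeros((400,800,3),np.uint8); o[:,:400]=a; o[:255,400:]=b
cv2.imwrite("pics/w8.png",o[:,:,::-1])
E
```

```text
eef_pos: [477.8, -143.8, 111.8]
eef_pos: [490.3, 30.7, 112.3]
clock: 30.13
eef_pos: [501.6, 202.5, 112.6]
tcp_rot: [-3.141, 0.002, 1.247]
contact_force: [0.3, -0.4, -0.7]
opening: 1.003
grasp_force: 0.0
t 30.18 tcp [501.705 202.327 112.744] yaw [-179.951    0.077   71.398] q [ 0.381  0.322  1.888 -0.001  0.932  0.706] F [-1.07   0.487  0.108] open 1.003 grip 0.0
```

View pics/w8.png

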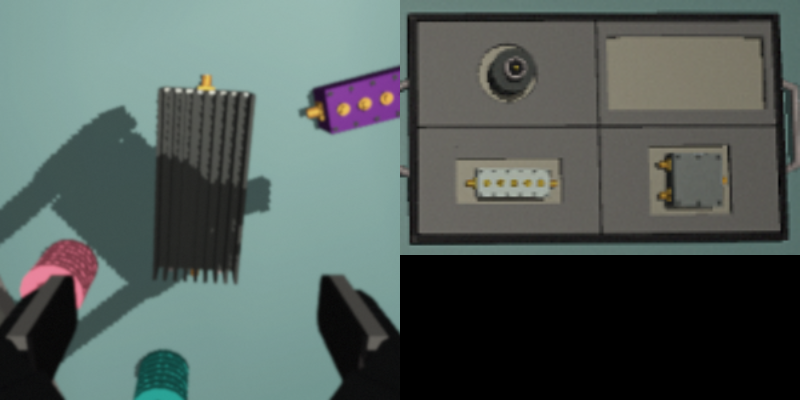

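The coupler is in its pocket. The amp's top corners are (158,87), (254,94), (238,283) and (154,280).

Run:
```python
from h import *
cm=cam("wrist"); f=lambda l:[(130+u*.75,60+v*.75) for u,v in l]
p=cast(cm,f([(158,87),(254,94),(238,283),(154,280)]),38); c,s,a=rect(p);print(p,p.mean(0),c,s,a)
e=p[0]+p[1]-p[2]-p[3]; a=np.degrees(np.arctan2(e[1],e[0])); print(a); c=p.mean(0)
to(c[0],c[1],-22,a)
b=r.grab_frame('top'); print('coupler placed',cast(cam('top'),[(295+295*.4125,170+181*105/255)],48))
```

```text
[[501.213 272.688]
 [553.598 250.829]
 [508.293 134.082]
 [454.754 154.503]] [504.464 203.025] [504.646 203.114] (126.98880767822266, 57.29811096191406) 68.54007720947266
68.664422746699
504.4643681392183 203.02549366965013 -22 68.664422746699 -> shift [0.008 0.012 0.675] turn [-0.     0.     0.015] rows>= 3.2
coupler placed [[ 464.3   -322.182]]
```

```bash
python3 -m inch '[[[0.006,0.012,0.12,0,0,0.015],[0.006,0.012,0.3,0,0,0.015],[0.006,0.012,0.45,0,0,0.015],[0.006,0.012,0.58,0,0,0.015],[0.006,0.012,0.65,0,0,0.015],[0.006,0.012,0.67,0,0,0.015],[0.006,0.012,0.67,0,0,0.015],[0.006,0.012,0.67,0,0,0.015]]]' |egrep 'pos|contact|rot'
python3 -m inch '[[[0,0,0,0,0,0],[0,0,0,0,0,0],[0,0,0,0,0,0],[0,0,0,0,0,0],[0,0,0,0,0,0],[0,0,0,0,0,0],[0,0,0,0,0,0],[0,0,0,0,0,0]]]' -1 60
python3 -m inch '[[[0,0,-0.03,0,0,0],[0,0,-0.1,0,0,0],[0,0,-0.25,0,0,0],[0,0,-0.4,0,0,0],[0,0,-0.55,0,0,0],[0,0,-0.6,0,0,0],[0,0,-0.6,0,0,0],[0,0,-0.6,0,0,0]]]'
python3 -c "
from h import *
to(574,-323.5,98,89)"
```

```text
eef_pos: [505.2, 204.3, -20.0]
tcp_rot: [3.141, -0.0, 1.2]
contact_force: [-0.1, 0.4, 0.7]
clock: 31.62
eef_pos: [505.6, 205.0, -19.1]
tcp_rot: [3.14, -0.001, 1.2]
contact_force: [-0.8, -1.6, 7.7]
opening: 0.663
grasp_force: 63.6
clock: 32.28
eef_pos: [504.4, 204.6, 99.2]
tcp_rot: [3.141, -0.0, 1.2]
contact_force: [-0.0, -0.7, -4.2]
opening: 0.665
grasp_force: 65.7
574 -323.5 98 89 -> shift [-2.335  1.281  0.006] turn [ 0.    -0.    -0.112] rows>= 12.8
```

```bash
python3 -m inch '[[[-0.1,0.055,0,0,0,0],[-0.25,0.14,0,0,0,0],[-0.4,0.22,0,0,0,0],[-0.55,0.3,0,0,0,0],[-0.7,0.385,0,0,0,0],[-0.778,0.427,0,0,0,0],[-0.778,0.427,0,0,0,0]]]' |grep pos
python3 -m inch '[[[-0.1,0.055,0,0,0,0],[-0.25,0.14,0,0,0,0],[-0.4,0.22,0,0,0,0],[-0.55,0.3,0,0,0,0],[-0.7,0.385,0,0,0,0],[-0.778,0.427,0,0,0,0],[-0.778,0.427,0,0,0,0]]]' |grep pos
python3 -m inch '[[[-0.1,0.055,0,0,0,-0.02],[-0.25,0.14,0,0,0,-0.05],[-0.4,0.22,0,0,0,-0.08],[-0.55,0.3,0,0,0,-0.112],[-0.7,0.385,0,0,0,-0.112],[-0.77,0.427,0,0,0,-0.112],[-0.77,0.427,0,0,0,-0.112],[-0.77,0.427,0,0,0,-0.112]]]'
python3 -c "
from h import *
to(574,-321.5,2,89)"
```

```text
eef_pos: [526.5, 25.4, 97.0]
eef_pos: [550.6, -149.9, 97.3]
clock: 34.12
eef_pos: [574.1, -320.8, 97.4]
tcp_rot: [-3.139, -0.002, 1.551]
contact_force: [-0.6, 0.3, -3.7]
opening: 0.666
grasp_force: 65.6
574 -321.5 2 89 -> shift [-0.004  0.001  0.477] turn [-0.001 -0.001 -0.001] rows>= 2.3
```

```bash
python3 -m inch '[[[0,-0.003,0.1,0,0,0],[0,-0.003,0.25,0,0,0],[0,-0.003,0.38,0,0,0],[0,-0.003,0.45,0,0,0],[0,-0.003,0.475,0,0,0],[0,-0.003,0.485,0,0,0],[0,-0.003,0.485,0,0,0],[0,-0.003,0.485,0,0,0]]]' |egrep 'pos|contact'
python3 -m inch '[[[0,0,0.007,0,0,0],[0,0,0.007,0,0,0],[0,0,0.007,0,0,0]]]' | egrep 'pos|contact'
```

```text
eef_pos: [575.4, -321.9, 3.7]
contact_force: [0.4, -0.2, -2.5]
eef_pos: [574.7, -322.0, 1.8]
contact_force: [0.1, -1.0, -3.3]
```

```bash
python3 -m inch '[[[0,0,0.01,0,0,0],[0,0,0.015,0,0,0],[0,0,0.015,0,0,0]]]' | egrep 'pos|contact'
python3 -m inch '[[[0,0,0.007,0,0,0],[0,0,0.007,0,0,0],[0,0,0.007,0,0,0]]]' | egrep 'pos|contact'
python3 -m inch '[[[0,0,0.004,0,0,0],[0,0,0.004,0,0,0],[0,0,0.004,0,0,0]]]' | egrep 'pos|contact'
```

```text
eef_pos: [574.1, -321.7, -2.2]
contact_force: [0.2, 0.4, -3.5]
eef_pos: [574.3, -321.8, -3.1]
contact_force: [-2.8, 0.2, 3.5]
eef_pos: [574.4, -321.8, -3.1]
contact_force: [-4.0, 1.6, 11.0]
```

```bash
python3 -m inch '[[[0,0,0,0,0,0],[0,0,0,0,0,0],[0,0,0,0,0,0],[0,0,0,0,0,0],[0,0,0,0,0,0],[0,0,0,0,0,0]]]' 1 |egrep 'open|contact'
python3 -m inch '[[[0,0,-0.1,0,0,0],[0,0,-0.25,0,0,0],[0,0,-0.45,0,0,0],[0,0,-0.65,0,0,0],[0,0,-0.8,0,0,0],[0,0,-0.8,0,0,0]]]' |grep pos
python3 -m inch '[[[0.2,0,0,0,0,0],[0.4,0,0,0,0,0],[0.6,0,0,0,0,0],[0.8,0,0,0,0,0],[1,0,0,0,0,0],[1,0,0,0,0,0]]]' |grep pos
python3 -m inch '[[[0.2,0,0,0,0,0],[0.4,0,0,0,0,0],[0.6,0,0,0,0,0],[0.8,0,0,0,0,0],[1,0,0,0,0,0],[1,0,0,0,0,0],[1,0,0,0,0,0]]]' |grep pos
python3 - <<'E'
from h import *
info(); t=r.grab_frame("top"); cv2.imwrite("pics/end.png",cv2.resize(t[100:290,150:470,::-1],(800,475),interpolation=cv2.INTER_CUBIC))
E
```

```text
contact_force: [0.6, -0.0, 0.2]
opening: 1.001
eef_pos: [578.0, -323.8, 163.3]
eef_pos: [577.4, -115.6, 155.2]
eef_pos: [581.6, 80.0, 155.4]
t 37.87 tcp [581.634  80.029 155.35 ] yaw [-179.984    0.008   89.134] q [ 0.134  0.337  1.755 -0.     1.05   0.149] F [ 0.609 -0.359 -0.188] open 1.003 grip 0.0
```

View pics/end.png

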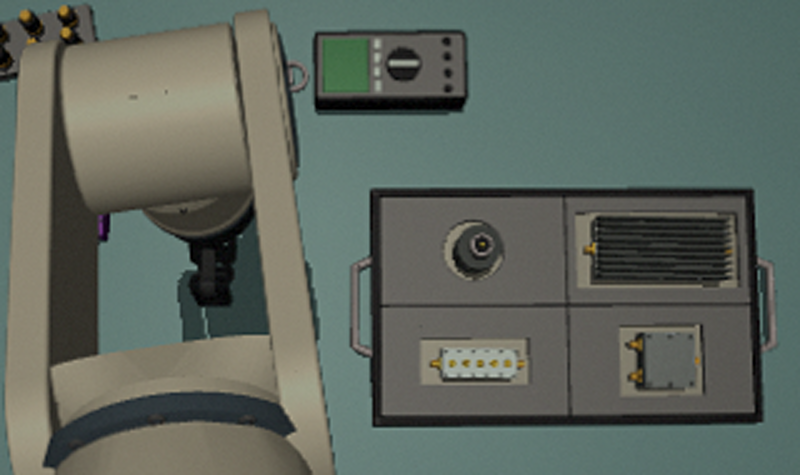

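All four modules lie in their pockets: amp centre (663,249), load connector (482,243), coupler (669,361), filter (480,364). A quick numeric check, then hand in.

Run:
```python
from h import *
cm=cam('top')
for n,u,z,g in [('amp',(663,249),54,(574,-323.5)),('load',(482,243),76,(574.6,-145.3)),('coupler',(669,361),48,(467.5,-324)),('filter',(480,364),46,(468,-143.3))]:
    p=cast(cm,[(150+u[0]*.4,100+u[1]*.4)],z)[0]; print(n,p,p-g)
```

```text
amp [ 569.382 -321.439] [-4.618  2.061]
load [ 574.106 -147.424] [-0.494 -2.124]
coupler [ 464.564 -324.367] [-2.936 -0.367]
filter [ 464.6   -146.825] [-3.4   -3.525]
```

All are within 6 mm.

```bash
python3 -c "
from rig import r
print(r.sign_off())"
```

```text
the job is handed in; nothing more can be done
None
```

The stack is apart and each module lies in its own pocket, within about 6 mm of centre as measured from the top camera. The job is handed in (about 38 s on the robot clock), but no verdict came back.

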